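# Aim the antenna lid of a wireless link terminal

## Robot

A 6-joint arm with a two-finger parallel gripper is mounted at the origin on the work surface. World frame = base frame: x ahead of the robot, y to its left, z up, the work surface at z = 0. Lengths are in m, angles in rad, forces in N, time in s.
With the tool pointing down it reaches from about 0.25 to 0.775 m from the base axis. Payload 4 kg.
Tool frame: the origin (TCP) lies between the finger pads; the fingertips stand 11 mm ahead of it and the grasp point (between the pads) lies 8 mm behind it (robot.tip_extent is the z of the fingertips in the tool frame, in m); z points along the fingers, y is the line along which they close (so a half turn about z gives the same grasp; the last joint's range is limited). The gripper opens to 94 mm and grips with 3 to 60 N. Pads are 16 mm wide; open, the fingers measure 119 mm over their backs; the gripper's body (75 mm by 177 mm) begins 78 mm behind the grasp point.
Start: joints at [1.039, 0.087, 1.371, -0, 1.684, -0.103], TCP at [0.229, 0.5, 0.217] pointing down, gripper open.
Joint ranges: [-3.1, 3.1], [-0.76, 2.03], [0.27, 2.55], [-1.08, 4.22], [0.17, 2.65], [-2.57, 2.57]. Speed limits (rad/s): [2.79, 2.79, 3.14, 3.14, 3.14, 3.14].

## Interface

Orientations are given as [roll, pitch, yaw] about the fixed x, y, z axes, in that order (R = Rz(yaw) Ry(pitch) Rx(roll)).
In Python, from bench import robot, imaging gives the robot as it stands.
- The arm moves only by the shell command python3 -m pendant 'ROWS'. ROWS is JSON, a list of rows, each a list of 7 numbers: the shift along the world's x, y, z in cm, then the turn, a rotation vector about the world's x, y, z in degrees, then the opening, from 0 (shut) to 1 (fully open). In form: [[dx, dy, dz, ax, ay, az, jaw], ...]. A call has 1 to 8 rows; each row shifts and turns the commanded pose from where the row before left it; what a row does not reach is not made up. A row lasts 1/10 s, in which the tool goes at most 50 mm and 8.59 degrees, less where a joint would pass 70% of its speed; a pose out of reach is approached as far as the arm can. A call is refused whole if a number of a shift passes 5 or a number of a turn 8.59, either way. A call with a gripper value outside its range is refused whole. The fingers move at their own pace and stop on an object; the grip force is fixed at half the most. Time passes only in rows, so rows that do not move let the fingers close. It gives the time, the measured TCP pose, the force, the opening and the grip force at its end, in the units of the state.
- robot.get_obs(): the state, without advancing time (a new reading comes with each control period).
- imaging.snapshot(name): name is "side" or "top"; returns the picture (400x640x3 uint8, red, green, blue); there is no depth.
- imaging.camera_params(name): a dict with "camera_matrix" (3x3 intrinsics, pixels), "k1" (the pictures are not rectified: a ray, as slopes to the right and down, at radius r is drawn at 1 + k1 r^2 times it, then the intrinsics apply), "R" (3x3) and "t" (3): a world point X has camera coordinates R X + t. Camera axes: x right, y down, z forward; pixel columns grow to the right and rows downward; lengths in m; the calibration is good to about 2 mm. A picture is of the moment at which its call begins. camera_params takes no time and is no camera call.
- robot.close_job(): hands the job in; it is judged then, once.
The state is a dict: "time": time; "joint_positions": joint angles; "qvel": joint speeds; "joint_torque": joint torques, N m; "tool_pos": TCP position; "ee_rot": TCP orientation; "wrist_force": force on the tool from outside, world axes, zero at the start; "wrist_torque": the same for the moment, N m; "width": finger opening in m; "finger_force": force on a finger pad.
Only numpy, scipy, OpenCV 4.12 (cv2) and the standard library are available. Lean on these libraries where they do the work, as an engineer would, in place of code of your own. Each camera call takes 0.05 s, during which the arm holds its last target. There are 200 camera calls.

## Task

Get the portable wireless terminal ready: swing its latch lever (orange knob) aside until it no longer reaches over the white antenna lid, then raise the stiff lid by its black bar until, seen from the side, it lies parallel to the orange pointer arm beside the hinge, and leave it standing there with the latch still aside. The pointer is already set, so do not shift it, and leave the other things on the bench where they are.

Things in the scene. Friction and masses are not known exactly. Their poses are not given: they have to be found in the camera images.
- terminal: Silver case of the terminal, 170 (x) x 220 (y) x 52 mm high, fixed to the bench. Origin: centre of its underside on the bench; x points from its front (nearer the robot) to the hinge side, y to its left (latch side), z up. A black ear for the latch stands out of the left side to y = 154 mm, a black bracket for the pointer out of the right side to y = -136 mm at the rear
- lid (a joint): Angle of the antenna lid, rad: 0 closed (flat), grows as its front rises, stop at 1.75. Stiff hinge along the terminal's y at the rear edge: the lid stays where it is left. Lifting it at the bar takes about 6 N. The lid is a white panel 170 x 220 x 14 mm, 0.35 kg; closed, it lies from 54 to 68 mm above the bench
- lid_hinge (a point): Point on the lid's hinge axis, middle of the lid's width, at terminal x = 85, y = 0, z = 54 mm; axes turn with the lid
- lid_bar (a point): Middle of the black pull bar in front of the lid: round bar 12 mm thick, parallel to the terminal's y, 98 mm clear between its two end arms, 39 mm clear between bar and lid edge. 215 mm from the hinge axis in the lid's plane and 7 mm above the lid's underside; 61 mm above the bench when closed. Axes turn with the lid: x along the lid from the bar to the hinge, z out of its outer face
- latch (a joint): Angle of the latch lever, rad: 0 straight across the lid (lever points to the terminal's -y), grows as the knob swings over the lid towards the front (robot side) and out to the left, clockwise seen from above; at 1.57 it points to the terminal's -x beside the lid, stop at 2.0. It blocks the lid until it is past about 1.25. Stays where it is left; light friction, about 2 N at the knob
- latch_knob (a point): Centre of the upright orange latch knob, a round pin 18 mm thick and 45 mm tall, 75 mm from the lever's vertical pivot. This point is 99.5 mm above the bench; the knob spans 77.5 to 122.5 mm. The dark lever below it is 16 mm wide and 8 mm thick
- latch_pivot (a point): Pivot of the latch lever (vertical axis) at the underside of the lever, terminal x = -30, y = 140, z = 69.5 mm
- pointer (a joint): Angle of the orange pointer arm, rad, counted as the lid's: 0 flat, grows as its tip rises. It is the angle that the lid must get. Turns stiffly, must not be shifted
- pointer_tip (a point): Tip of the orange pointer arm, a flat bar 150 mm long, 14 mm wide and 10 mm thick. It turns about the lid's hinge line, at terminal x = 85, y = -128, z = 61 mm, just right of the lid. Axes turn with it: x along the arm from the tip to its pivot
- tester: Bystander: yellow hand-held cable tester 75 x 150 mm, 44 mm high; origin under its centre
- screwdriver: Bystander: screwdriver with a blue handle, 190 mm long, lying near the front of the terminal
- antenna: Bystander: spare black rod antenna 180 mm long, 17 mm thick, lying on the bench; origin at its metal end, x along it
- tray: Bystander: blue parts tray 130 x 170 x 40 mm; origin under its centre
- mug: Bystander: white mug, 80 mm wide, 95 mm high; origin under its centre
- switchbox: Bystander: dark flat network box 120 x 160 x 30 mm; origin under its centre

How it is judged:
By the outcome, as a careful person would: the job done as asked, in the order asked, and still so for the second after the job is handed in, with the robot touching nothing.
It also fails if it takes over 48 s, if anything falls off the work surface, if the arm or the gripper's body presses on something with over 40 N, if the wrist force passes 120 N, or if a joint passes its speed limit or range.

## Working session

There is one attempt and no reset: what is moved stays moved. The work goes in short steps, Python scripts to look and compute and a shell command to move; the robot and the scene stay as the last step left them, time stands still between calls to the robot, and variables do not carry over. Pictures are saved under pics/ and viewed, at most 10 in all, crops included, and the job is handed in when it is done.

```bash
mkdir -p pics; ls
python3 - <<'E'
from bench import robot, imaging
import cv2
for n in("side","top"):
    im=imaging.snapshot(n); cv2.imwrite(f"pics/{n}0.png",im[:,:,::-1])
    p=imaging.camera_params(n); print(n,p)
o=robot.get_obs(); print(o['tool_pos'],o['ee_rot'],o['time'],robot.tip_extent)
E
```

```text
pics
side {'camera_matrix': array([[461.90759037,   0.        , 313.4220512 ],
       [  0.        , 461.90759037, 201.36847945],
       [  0.        ,   0.        ,   1.        ]]), 'k1': -0.05021375977346577, 'R': array([[ 0.94174337, -0.33633074, -0.00102763],
       [-0.22249225, -0.62069262, -0.75182303],
       [ 0.25222336,  0.708253  , -0.65936414]]), 't': array([-0.50261205,  0.18454425,  1.25151775])}
top {'camera_matrix': array([[519.89688274,   0.        , 316.59735804],
       [  0.        , 519.89688274, 191.4834033 ],
       [  0.        ,   0.        ,   1.        ]]), 'k1': -0.014237113637694056, 'R': array([[ 1.81965944e-02, -9.99834180e-01,  7.05234646e-04],
       [-9.93278624e-01, -1.81579179e-02, -1.14314764e-01],
       [ 1.14308614e-01,  1.37964489e-03, -9.93444330e-01]]), 't': array([0.01669622, 0.52718191, 1.50768443])}
[0.22845712 0.4998018  0.21543583] [-3.13963592e+00 -1.66299917e-04  2.71279225e+00] 0.1 0.011
```

View pics/side0.png

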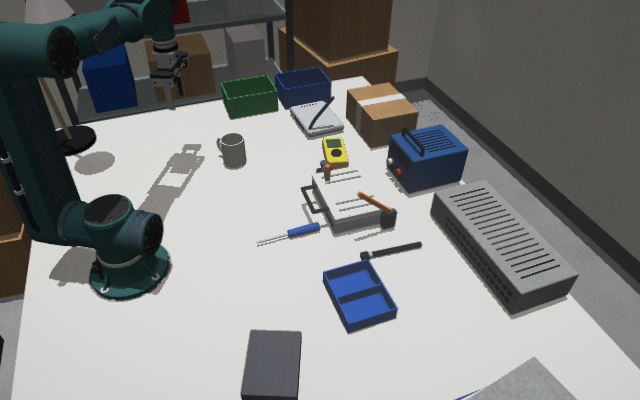

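View pics/top0.png

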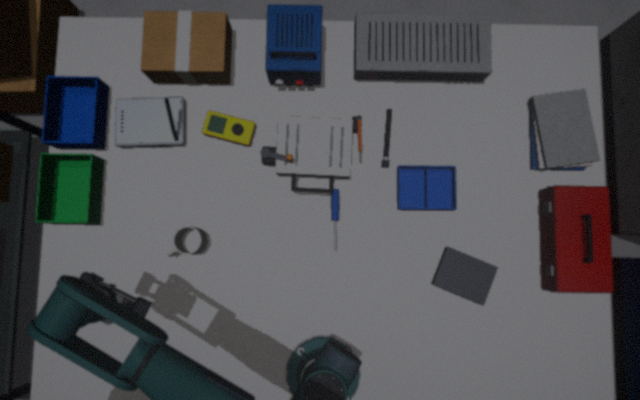

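Side: terminal around (350,195) with the knob at about (327,170), bar at (308,200), pointer from (390,212) to (360,195). Top: lid about (277-352,116-177), latch pivot near (268,155), knob near (290,157), bar about (293-333,185), pointer near (360,138). I'll zoom in on both.

```bash
cat > h.py <<'E'
import numpy as np, cv2
from bench import robot, imaging
C={n:imaging.camera_params(n) for n in("side","top")}
def ray(n,uv):
    c=C[n]; s=cv2.undistortPoints(np.float64([[uv]]),c["camera_matrix"],np.float64([c["k1"],0,0,0]))[0,0]
    R=np.array(c["R"]); return -R.T@c["t"], R.T@np.r_[s,1]
def plane(n,uv,z):
    o,d=ray(n,uv); return o+d*(z-o[2])/d[2]
def tri(us,ut):
    (a,d),(b,e)=ray("side",us),ray("top",ut)
    s=np.linalg.lstsq(np.c_[d,-e],b-a,rcond=None)[0]; p,q=a+d*s[0],b+e*s[1]
    return (p+q)/2,np.linalg.norm(p-q)
def proj(n,X):
    c=C[n]; return cv2.projectPoints(np.float64([X]),cv2.Rodrigues(np.array(c["R"]))[0],np.float64(c["t"]),c["camera_matrix"],np.float64([c["k1"],0,0,0]))[0][0,0]
def masks(im):
    h=cv2.cvtColor(im,cv2.COLOR_RGB2HSV); return h
def orange(n,im,box):
    h=cv2.cvtColor(im,cv2.COLOR_RGB2HSV); m=cv2.inRange(h,(5,130,70),(17,255,255)); k=np.zeros_like(m); x0,y0,x1,y1=box; k[y0:y1,x0:x1]=m[y0:y1,x0:x1]
    out=[]
    for c in cv2.findContours(k,cv2.RETR_EXTERNAL,cv2.CHAIN_APPROX_NONE)[0]:
        if len(c)>5: out.append((cv2.contourArea(c),cv2.minAreaRect(c),cv2.boxPoints(cv2.minAreaRect(c)).round(1).tolist()))
    return out
E
python3 - <<'E'
from h import *
B={"side":(290,140,415,250),"top":(250,100,400,200)}
for n in B:
    im=cv2.cvtColor(cv2.imread(f"pics/{n}0.png"),cv2.COLOR_BGR2RGB); x0,y0,x1,y1=B[n]
    for o in orange(n,im,B[n]): print(n,o)
    s=6 if n=="side" else 5
    cv2.imwrite(f"pics/{n}0z.png",np.clip(cv2.resize(im[y0:y1,x0:x1,::-1],(0,0),fx=s if n=="top" else 5,fy=s if n=="top" else 5,interpolation=cv2.INTER_CUBIC)*1.0*(1.8 if n=="top" else 1),0,255))
E
```

```text
side (29.0, ((374.64251708984375, 200.62930297851562), (37.57654571533203, 3.9330873489379883), 25.114835739135742), [[356.79998779296875, 194.39999389648438], [358.5, 190.89999389648438], [392.5, 206.8000030517578], [390.79998779296875, 210.39999389648438]])
side (13.0, ((327.5, 165.5), (3.0, 5.0), 90.0), [[325.0, 164.0], [330.0, 164.0], [330.0, 167.0], [325.0, 167.0]])
top (15.0, ((289.0, 157.0), (4.0, 4.0), 90.0), [[287.0, 155.0], [291.0, 155.0], [291.0, 159.0], [287.0, 159.0]])
top (40.0, ((359.5, 135.0), (29.98833465576172, 2.991163492202759), 85.60128784179688), [[356.8999938964844, 120.19999694824219], [359.79998779296875, 119.9000015258789], [362.1000061035156, 149.8000030517578], [359.20001220703125, 150.10000610351562]])[ WARN:0@0.514] global loadsave.cpp:1063 imwrite_ Unsupported depth image for selected encoder is fallbacked to CV_8U.
```

View pics/side0z.png

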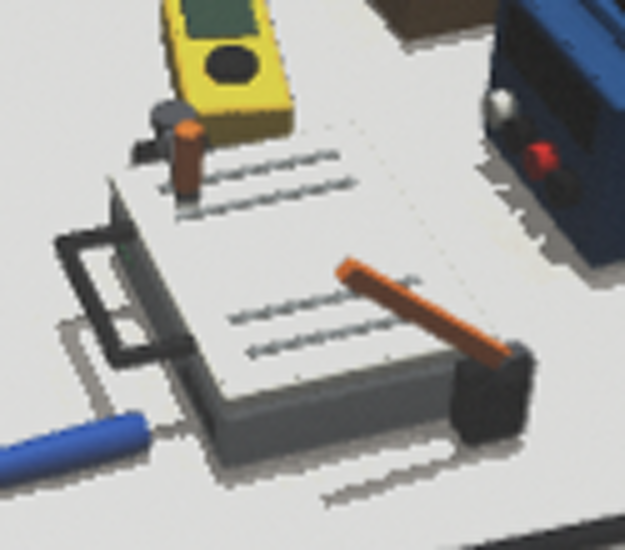

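View pics/top0z.png

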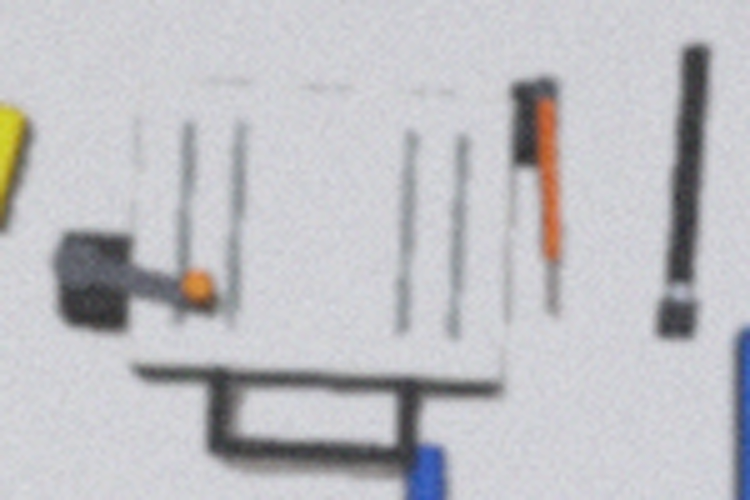

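Zooms, in full-image pixels. Side: knob top (327.4,165.6), bar ends (302,188) and (313.6,212), pointer tip (359.4,192.4), pointer pivot end (391.6,211). Top: knob (289.2,156.6), bar ends (293.4,189.4) and (331.6,190.6), lid front corners (276.6,174) and (350,177.6), pointer tip (360.4,151.5), pivot end (359.4,119).

Run:
```python
from h import *
np.set_printoptions(precision=4,suppress=True)
P=dict(knobtop=((327.4,165.3),(289.2,156.6)),barL=((302.5,188.3),(293.4,189.4)),barR=((313.6,211.8),(331.8,190.8)),tip=((359.4,192.6),(360.4,151.5)),piv=((391.6,211),(359.4,119.5)),lidFR=((335.4,220),(350,177)),lidFL=((312,175.6),(276.8,173.5)))
for k,(a,b) in P.items(): print(k,*tri(a,b))
print("lever pivot",plane("top",(265,151.5),.0775))
L,R=plane("top",(276.8,173.5),.06),plane("top",(350,177),.06)
bl,br=plane("top",(293.4,189.4),.061),plane("top",(331.8,190.8),.061)
for a,b in((L,R),(bl,br)):
    d=a-b; print("len",np.linalg.norm(d),"yaw",np.degrees(np.arctan2(-d[0],d[1])),(a+b)/2)
# slots in lid
for a,b in(((287.5,124.5),(286,163)),((298.5,125),(295.8,165)),((332.4,126.5),(330,166)),((342.6,127.5),(340.6,167))):
    p,q=plane("top",a,.068),plane("top",b,.068); d=p-q; print("slotyaw",np.degrees(np.arctan2(d[1],d[0])))
```

```text
knobtop [0.6146 0.1043 0.1225] 0.0029385517930911455
barL [0.5296 0.093  0.0645] 0.0038951463470057
barR [ 0.5268 -0.0179  0.0642] 0.002209922998116313
tip [ 0.627  -0.0923  0.1662] 0.008632240037866638
piv [ 0.7375 -0.0955  0.0691] 0.001085563926216858
lidFR [ 0.5705 -0.0708  0.0644] 0.007294980635526589
lidFL [0.5764 0.142  0.0649] 0.006411922762771069
lever pivot [0.635  0.1776 0.0775]
len 0.21335049891663388 yaw -1.717166611029286 [0.5708 0.0365 0.06  ]
len 0.11141684939017299 yaw -1.0549681515799572 [0.5271 0.0379 0.061 ]
slotyaw -0.766046842787791
slotyaw -2.504170816604549
slotyaw -2.5636767858405576
slotyaw -2.1291997809106444
```

```bash
python3 -m pendant '[[2.4,-2.5,0,0,0,-5,1],[2.4,-2.5,0,0,0,-5,1],[2.4,-2.5,0,0,0,-5,1],[2.4,-2.5,0,0,0,-5,1],[2.4,-2.5,0,0,0,-5,1],[2.4,-2.5,0,0,0,-5,1],[2.4,-2.5,0,0,0,-5,1],[2.4,-2.5,0,0,0,-5,1]]'; python3 -m pendant '[[2.4,-2.5,0,0,0,-5,1],[2.4,-2.5,0,0,0,-5,1],[2.4,-2.5,0,0,0,-5,1],[2.4,-2.5,0,0,0,-5,1],[2.4,-2.5,0,0,0,-5,0.6],[2.4,-2.5,0,0,0,-5,0.6],[2.4,-2,0,0,0,-5,0.6],[2.4,-2,0,0,0,-5,0.6]]'; python3 -m pendant '[[0,0,0,0,0,0,0.6],[0,0,0,0,0,0,0.6]]'
```

```text
time: 0.9
tool_pos: [0.4213, 0.299, 0.216]
ee_rot: [-3.141, 0.0, 2.011]
wrist_force: [0.6, -0.1, -0.0]
width: 0.094
finger_force: 0.0
time: 1.7
tool_pos: [0.6133, 0.109, 0.2158]
ee_rot: [-3.14, 0.0, 1.312]
wrist_force: [0.5, 1.1, 0.0]
width: 0.0653
finger_force: 0.0
time: 1.9
tool_pos: [0.6125, 0.1099, 0.2154]
ee_rot: [-3.139, 0.0, 1.316]
wrist_force: [0.1, 0.5, 0.3]
width: 0.0566
finger_force: 0.0
```

```bash
python3 -m pendant '[[0.2,-0.6,-2,0,0,0,0.6],[0,0,-2.5,0,0,0,0.6],[0,0,-2.5,0,0,0,0.6],[0,0,-2,0,0,0,0.6],[0,0,-1.5,0,0,0,0.6],[0,0,-1.3,0,0,0,0.6],[0,0,0,0,0,0,0.3],[0,0,0,0,0,0,0.3]]';  python3 -m pendant '[[0,0,0,0,0,0,0.3],[0,0,0,0,0,0,0.3]]'
python3 - <<'E'
from h import *
for n,b in(("side",(260,110,400,240)),("top",(230,80,390,240))):
    im=imaging.snapshot(n)[:,:,::-1]; x0,y0,x1,y1=b; v=cv2.resize(im[y0:y1,x0:x1],(400,400),interpolation=cv2.INTER_CUBIC); 
    globals()[n]=v
cv2.imwrite("pics/k1.png",np.hstack([side,top]))
# arc plan
p=np.array([.634,.176]); k=np.array([.6146,.1043]); a=np.arctan2(*(k-p)[::-1]); prev=k
r=.0745
for i in range(1,14):
    q=p+r*np.array([np.cos(a-np.radians(6.5*i)),np.sin(a-np.radians(6.5*i))]); print(i,((q-prev)*100).round(2),q.round(3)); prev=q
E
```

```text
time: 2.7
tool_pos: [0.6149, 0.1045, 0.0991]
ee_rot: [3.141, -0.0, 1.317]
wrist_force: [0.9, -1.1, -0.8]
width: 0.0437
finger_force: 0.0
time: 2.9
tool_pos: [0.6155, 0.1043, 0.1]
ee_rot: [3.139, -0.001, 1.317]
wrist_force: [0.9, 0.5, 0.3]
width: 0.0297
finger_force: 0.0
1 [-0.81  0.25] [0.607 0.107]
2 [-0.77  0.36] [0.599 0.11 ]
3 [-0.72  0.44] [0.592 0.115]
4 [-0.67  0.52] [0.585 0.12 ]
5 [-0.6   0.59] [0.579 0.126]
6 [-0.53  0.66] [0.574 0.132]
7 [-0.46  0.71] [0.569 0.139]
8 [-0.37  0.76] [0.565 0.147]
9 [-0.28  0.8 ] [0.563 0.155]
10 [-0.19  0.82] [0.561 0.163]
11 [-0.1   0.84] [0.56  0.172]
12 [-0.    0.84] [0.56 0.18]
13 [0.09 0.84] [0.561 0.188]
```

View pics/k1.png

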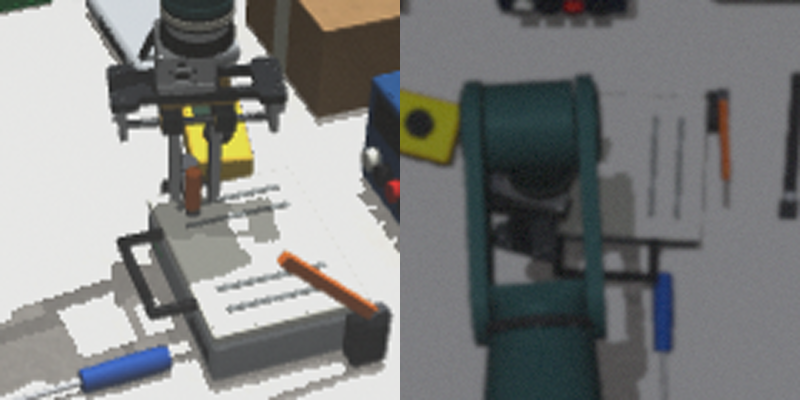

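The side view shows the knob at crop (193,190), between the fingers at (175,·) and (212,·). Next I swing it along the arc.

```bash
python3 -m pendant '[[-0.8,0.25,0,0,0,-6.5,0.3],[-0.75,0.35,0,0,0,-6.5,0.3],[-0.7,0.45,0,0,0,-6.5,0.3],[-0.7,0.5,0,0,0,-6.5,0.3],[-0.6,0.6,0,0,0,-6.5,0.3]]'; python3 -m pendant '[[-0.55,0.65,0,0,0,-6.5,0.3],[-0.45,0.7,0,0,0,-6.5,0.3],[-0.35,0.75,0,0,0,-6.5,0.3],[-0.3,0.8,0,0,0,-6.5,0.3],[-0.2,0.8,0,0,0,-6.5,0.3],[-0.1,0.85,0,0,0,-6.5,0.3],[0,0.85,0,0,0,-6.5,0.3],[0.1,0.85,0,0,0,-6.5,0.3]]';python3 -m pendant '[[0,0.2,0,0,0,0,0.3],[0,0,0,0,0,0,0.3]]'
python3 - <<'E'
from h import *
im=imaging.snapshot("side")
for o in orange("side",im,(270,120,340,220)): print(o)
print(proj("side",[.5605,.19,.1]),proj("side",[.6146,.1043,.1]))
cv2.imwrite("pics/k2.png",cv2.resize(im[110:240,260:400,::-1],(560,520),interpolation=cv2.INTER_CUBIC))
E
```

```text
time: 3.5
tool_pos: [0.5795, 0.1247, 0.0991]
ee_rot: [3.139, 0.0, 0.744]
wrist_force: [-0.3, -2.2, -0.6]
width: 0.0282
finger_force: 1.1
time: 4.3
tool_pos: [0.5601, 0.1876, 0.0988]
ee_rot: [3.14, 0.001, -0.163]
wrist_force: [-1.4, -2.5, 1.2]
width: 0.028
finger_force: 1.1
time: 4.5
tool_pos: [0.5608, 0.1903, 0.0987]
ee_rot: [-3.142, -0.0, -0.156]
wrist_force: [-0.1, -0.0, -0.1]
width: 0.0282
finger_force: 0.1
[301.17434575 159.2660465 ] [326.80800464 171.2935212 ]
```

View pics/k2.png

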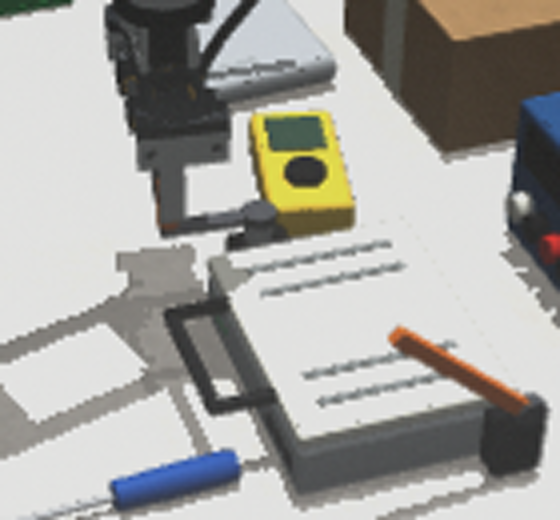

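The lever now runs from crop (258,215) to (165,225), beside the lid and clear of it. Next I lift off and go above the bar.

```bash
python3 -m pendant '[[0,0,1.5,0,0,0,0.4],[0,0,2.5,0,0,0,0.4],[0,0,3,0,0,0,0.4],[0,0,2,0,0,0,0.4],[-0.2,-1,0,0,0,8,0.4],[-0.3,-1.2,0,0,0,8,0.4],[-0.3,-1.3,0,0,0,8,0.4],[-0.3,-1.3,0,0,0,8,0.45]]'; python3 -m pendant '[[-0.3,-1.3,0,0,0,8,0.45],[-0.3,-1.3,0,0,0,8,0.45],[-0.3,-1.3,0,0,0,8,0.45],[-0.3,-1.3,0,0,0,8,0.45],[-0.3,-1.3,0,0,0,8,0.45],[-0.3,-1.3,0,0,0,8,0.45],[-0.3,-1.3,0,0,0,8,0.45],[-0.2,-1.3,0,0,0,8,0.45]]';python3 -m pendant '[[0,0,0,0,0,1,0.45],[0,0,0,0,0,0,0.45],[0,0,0,0,0,0,0.45]]'
```

```text
time: 5.35
tool_pos: [0.5501, 0.1417, 0.1902]
ee_rot: [3.141, -0.003, 0.407]
wrist_force: [0.6, -0.5, -0.2]
width: 0.0413
finger_force: 0.0
time: 6.15
tool_pos: [0.527, 0.0375, 0.1902]
ee_rot: [3.139, -0.0, 1.524]
wrist_force: [0.0, 0.2, 0.1]
width: 0.0426
finger_force: 0.0
time: 6.45
tool_pos: [0.527, 0.0387, 0.1891]
ee_rot: [3.141, -0.0, 1.533]
wrist_force: [0.5, 0.6, -0.8]
width: 0.0424
finger_force: 0.0
```

```bash
python3 -m pendant '[[0,0,-2,0,0,0,0.45],[0,0,-3,0,0,0,0.45],[0,0,-3,0,0,0,0.45],[0,0,-2,0,0,0,0.45],[0,0,-1.5,0,0,0,0.45],[0,0,-1.2,0,0,0,0.45],[0,0,-0.9,0,0,0,0.45],[0,0,0,0,0,0,0.45]]'; python3 -m pendant '[[0,0,0,0,0,0,0],[0,0,0,0,0,0,0],[0,0,0,0,0,0,0],[0,0,0,0,0,0,0],[0,0,0,0,0,0,0],[0,0,0,0,0,0,0]]'
python3 - <<'E'
from h import *
np.set_printoptions(precision=4,suppress=True)
im=imaging.snapshot("side"); cv2.imwrite("pics/b1.png",im[:,:,::-1])
v=cv2.resize(im[140:240,280:410,::-1],(780,600),interpolation=cv2.INTER_CUBIC); cv2.imwrite("pics/b1z.png",v)
# arc of the bar about the hinge, steps of 4 deg
r=np.hypot(.215,.007); a0=np.arctan2(.007,.215); prev=np.array([-np.cos(a0),np.sin(a0)])*r
for i in range(1,14):
    a=a0+np.radians(4*i); q=np.array([-np.cos(a),np.sin(a)])*r; print(4*i,((q-prev)*100).round(2)); prev=q
E
```

```text
time: 7.25
tool_pos: [0.526, 0.0385, 0.0513]
ee_rot: [-3.139, -0.0, 1.535]
wrist_force: [-1.3, -0.4, 0.0]
width: 0.0424
finger_force: 0.0
time: 7.85
tool_pos: [0.5288, 0.0381, 0.0533]
ee_rot: [3.136, -0.0, 1.535]
wrist_force: [5.8, 0.6, -1.8]
width: 0.0111
finger_force: 30.0
4 [0.1 1.5]
8 [0.21 1.49]
12 [0.31 1.47]
16 [0.41 1.44]
20 [0.51 1.41]
24 [0.61 1.37]
28 [0.7  1.33]
32 [0.79 1.28]
36 [0.88 1.22]
40 [0.96 1.15]
44 [1.04 1.08]
48 [1.11 1.01]
52 [1.18 0.93]
```

View pics/b1z.png

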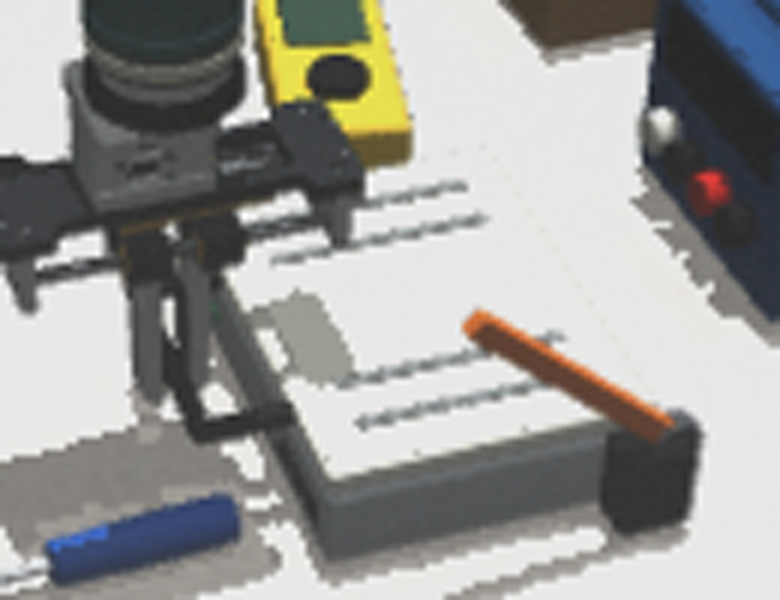

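The fingers hold the bar (width 11 mm), and the pointer edges are clear: lower edge (358,195.3)-(389.2,213.3), upper edge (360.8,191.7)-(393,210.8). I lift part way and compute the pointer angle.

```bash
python3 -m pendant '[[0.1,0,0.7,0,0,0,0],[0.1,0,0.8,0,0,0,0],[0.1,0,0.75,0,0,0,0],[0.1,0,0.75,0,0,0,0],[0.15,0,0.75,0,0,0,0],[0.15,0,0.75,0,0,0,0],[0.2,0,0.7,0,0,0,0],[0.2,0,0.7,0,0,0,0]]'; python3 -m pendant '[[0.25,0,0.7,0,0,0,0],[0.25,0,0.7,0,0,0,0],[0.3,0,0.7,0,0,0,0],[0.3,0,0.7,0,0,0,0],[0.35,0,0.65,0,0,0,0],[0.35,0,0.65,0,0,0,0],[0,0,0,0,0,0,0],[0,0,0,0,0,0,0]]'
cat >> h.py <<'E'
T=np.array([.659,.035,0]); YAW=np.radians(-1.9)
def onplane(n,uv,yt):
    """ray on the terminal plane y=yt; returns terminal x,z"""
    o,d=ray(n,uv); c,s=np.cos(YAW),np.sin(YAW); M=np.array([[c,s,0],[-s,c,0],[0,0,1]]); o=M@(o-T); d=M@d
    p=o+d*(yt-o[1])/d[1]; return p[[0,2]]
def ang(n,a,b,yt):
    p,q=onplane(n,a,yt),onplane(n,b,yt); return np.degrees(np.arctan2(p[1]-q[1],q[0]-p[0])),p.round(4),q.round(4)
E
python3 - <<'E'
from h import *
print(ang("side",(358,195.3),(389.2,213.3),-.135)); print(ang("side",(360.8,191.7),(393,210.8),-.121))
o=robot.get_obs(); print("lid by bar rise",np.degrees(np.arcsin((o['tool_pos'][2]+.008-.054)/.2151))-1.9)
im=imaging.snapshot("side"); cv2.imwrite("pics/b2z.png",cv2.resize(im[130:230,280:410,::-1],(780,600),interpolation=cv2.INTER_CUBIC))
E
```

```text
time: 8.7
tool_pos: [0.5378, 0.0378, 0.1098]
ee_rot: [-3.141, 0.001, 1.534]
wrist_force: [6.3, -0.8, -9.0]
width: 0.0108
finger_force: 30.0
time: 9.5
tool_pos: [0.5559, 0.0374, 0.1537]
ee_rot: [3.141, 0.002, 1.534]
wrist_force: [0.7, -5.4, -3.0]
width: 0.0112
finger_force: 30.0
(np.float64(42.683840698488375), array([-0.0298,  0.1638]), array([0.0724, 0.0695]))
(np.float64(42.85503281716898), array([-0.0159,  0.1615]), array([0.0919, 0.0616]))
lid by bar rise 28.13586640417746
```

View pics/b2z.png

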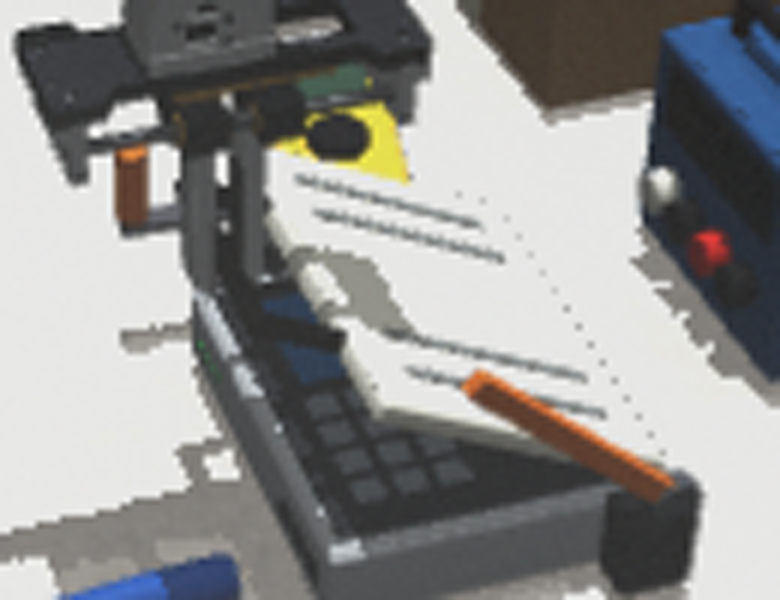

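Lid is at about 28°, following the grip; the pointer measures about 42.8°. Next I raise the remaining 14.7° (dx about 3.3 cm, dz about 4.4 cm).

```bash
python3 -m pendant '[[0.4,0,0.65,0,0,0,0],[0.4,0,0.6,0,0,0,0],[0.4,0,0.6,0,0,0,0],[0.45,0,0.6,0,0,0,0],[0.45,0,0.55,0,0,0,0],[0.4,0,0.5,0,0,0,0],[0.4,0,0.45,0,0,0,0],[0.4,0,0.4,0,0,0,0]]'; python3 -m pendant '[[0,0,0,0,0,0,0],[0,0,0,0,0,0,0],[0,0,0,0,0,0,0]]'
python3 - <<'E'
from h import *
o=robot.get_obs(); print("lid by bar rise",np.degrees(np.arcsin((o['tool_pos'][2]+.0077-.054)/.2151))-1.87)
im=imaging.snapshot("side"); cv2.imwrite("pics/b3z.png",cv2.resize(im[120:220,290:400,::-1],(0,0),fx=6,fy=6,interpolation=cv2.INTER_CUBIC))
E
```

```text
time: 10.35
tool_pos: [0.5856, 0.0365, 0.196]
ee_rot: [-3.134, 0.004, 1.533]
wrist_force: [-6.6, -6.6, -1.0]
width: 0.0108
finger_force: 30.0
time: 10.65
tool_pos: [0.5863, 0.0365, 0.1968]
ee_rot: [-3.137, 0.003, 1.533]
wrist_force: [-4.5, -7.6, -0.8]
width: 0.011
finger_force: 30.0
lid by bar rise 42.54590949939447
```

View pics/b3z.png

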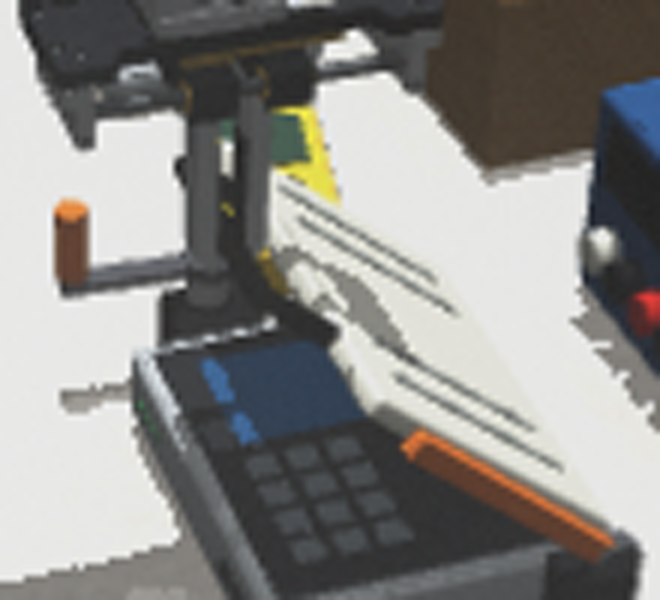

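The lid looks nearly parallel to the pointer: slots such as (395,375)-(560,468) have slope 0.564, and the pointer edge (425,430)-(612,540) has 0.588. I'll fit lines and project them onto their planes for the numbers.

```bash
cat > m.py <<'E'
from h import *
c,s=np.cos(YAW),np.sin(YAW)
im0=[plane("top",((a[0]+b[0])/2,(a[1]+b[1])/2),.068) for a,b in(((287.5,124.5),(286,163)),((298.5,125),(295.8,165)),((332.4,126.5),(330,166)),((342.6,127.5),(340.6,167)))]
ys=[-s*(p-T)[0]+c*(p-T)[1] for p in im0]; print("slot y",np.round(ys,4))
im=imaging.snapshot("side"); g=cv2.GaussianBlur(cv2.cvtColor(im,cv2.COLOR_RGB2GRAY),(0,0),.6).astype(float)
def valley(a,b,yt,sgn=1,name="",n=25,w=2.5):
    """refine a line between rough pixels a,b: sgn=1 dark valley centroid; sgn=0 strongest gradient"""
    a,b=np.float64(a),np.float64(b); d=(b-a)/np.linalg.norm(b-a); nn=np.array([-d[1],d[0]]); P=[]
    for t in np.linspace(.08,.92,n):
        k=np.arange(-w,w+.01,.25); q=a+(b-a)*t+k[:,None]*nn
        v=cv2.remap(g.astype(np.float32),q[:,:1].astype(np.float32),q[:,1:].astype(np.float32),cv2.INTER_LINEAR)[:,0]
        e=(v.max()-v)**2 if sgn else np.gradient(v)**2
        P.append(a+(b-a)*t+nn*(k@e/e.sum()))
    f=cv2.fitLine(np.float32(P),cv2.DIST_HUBER,0,.01,.01).ravel(); u,p0=f[:2],f[2:]; u=u*np.sign(u@d)
    A,B=p0+u*((a-p0)@u),p0+u*((b-p0)@u); print(name,A.round(1),B.round(1),ang("side",A,B,yt)); 
z=lambda x,y:(290+x/6-.4,120+y/6-.4)
valley(z(395,375),z(560,468),ys[3],1,"slot4")
valley(z(380,345),z(535,430),ys[2],1,"slot3")
valley(z(300,217),z(455,312),ys[1],1,"slot2")
h=cv2.cvtColor(im,cv2.COLOR_RGB2HSV); m=cv2.inRange(h,(4,120,60),(18,255,255)); m[:,:355]=0; m[:185]=0;m[225:]=0;m[:,398:]=0
pts=np.argwhere(m)[:,::-1].astype(np.float32); f=cv2.fitLine(pts,cv2.DIST_L2,0,.01,.01).ravel(); u,p=f[:2],f[2:]
print("pointer axis",ang("side",p-u*17,p+u*17,-.128))
valley((360.8,191.7),(391,209.6),-.121,0,"pt upper",w=1.5)
valley((358,195.3),(389.2,213.3),-.135,0,"pt lower",w=1.5)
E
python3 m.py
```

```text
slot y [ 0.0808  0.0504 -0.049  -0.0794]
slot4 [355.5 182. ] [383.  197.5] (np.float64(41.417601745511796), array([-0.0148,  0.1629]), array([0.0767, 0.0822]))
slot3 [353.1 176.9] [378.6 191.6] (np.float64(41.63496655774714), array([-0.0096,  0.1569]), array([0.0762, 0.0806]))
slot2 [339.9 155.3] [365.6 171.3] (np.float64(42.3380719697785), array([-0.0129,  0.1645]), array([0.0757, 0.0838]))
pointer axis (np.float64(41.48814827203986), array([-0.026 ,  0.1643]), array([0.0715, 0.0782]))
pt upper [361.1 191.2] [390.6 210.1] (np.float64(44.39016125495953), array([-0.015 ,  0.1631]), array([0.0838, 0.0664]))
pt lower [357.7 195.8] [388.9 213.8] (np.float64(42.670699891511155), array([-0.0305,  0.1622]), array([0.0718, 0.0679]))
```

```bash
python3 -m pendant '[[0.15,0,0.15,0,0,0,0],[0,0,0,0,0,0,0],[0,0,0,0,0,0,0]]'; python3 -m pendant '[[0,0,0,0,0,0,0.15],[0,0,0,0,0,0,0.25],[0,0,0,0,0,0,0.3],[0,0,0,0,0,0,0.35],[0,0,0,0,0,0,0.35],[0,0,0,0,0,0,0.35],[0,0,0,0,0,0,0.35]]'; python3 -m pendant '[[0,0,1,0,0,0,0.35],[0,0,2,0,0,0,0.35],[0,0,3,0,0,0,0.35],[-1,0,3,0,0,0,0.35],[-3,0,3,0,0,0,0.35],[-4,0,2,0,0,0,0.35],[-4,0,0,0,0,0,0.35],[0,0,0,0,0,0,0.35]]'; python3 m.py
python3 - <<'E'
from h import *
o=[cv2.resize(imaging.snapshot("side")[120:220,280:400,::-1],(0,0),fx=5,fy=5,interpolation=cv2.INTER_CUBIC)]
cv2.imwrite("pics/b4z.png",o[0])
E
```

```text
time: 11.05
tool_pos: [0.5873, 0.0365, 0.1978]
ee_rot: [-3.135, 0.004, 1.533]
wrist_force: [-6.0, -6.7, -1.6]
width: 0.0112
finger_force: 30.0
time: 11.75
tool_pos: [0.5903, 0.0384, 0.1976]
ee_rot: [3.141, -0.0, 1.535]
wrist_force: [-0.6, -0.1, 0.2]
width: 0.0331
finger_force: 0.0
time: 12.55
tool_pos: [0.467, 0.0385, 0.3408]
ee_rot: [3.137, -0.0, 1.535]
wrist_force: [0.5, -0.2, -0.0]
width: 0.0324
finger_force: 0.0
slot y [ 0.0808  0.0504 -0.049  -0.0794]
slot4 [355.6 181.8] [383.  197.5] (np.float64(41.59407345676796), array([-0.0145,  0.1635]), array([0.0768, 0.0824]))
slot3 [353.  176.9] [378.6 191.5] (np.float64(41.37445330174923), array([-0.0098,  0.1567]), array([0.0763, 0.0808]))
slot2 [340.  155.2] [365.6 171.3] (np.float64(42.465340913863145), array([-0.0127,  0.1648]), array([0.0757, 0.0839]))
pointer axis (np.float64(41.498093056572046), array([-0.0262,  0.1649]), array([0.0711, 0.0788]))
pt upper [361.1 191.2] [390.5 210.3] (np.float64(44.61805411822345), array([-0.0151,  0.163 ]), array([0.0835, 0.0657]))
pt lower [357.7 195.8] [388.9 213.8] (np.float64(42.67574061441633), array([-0.0305,  0.1621]), array([0.0717, 0.0678]))
```

View pics/b4z.png

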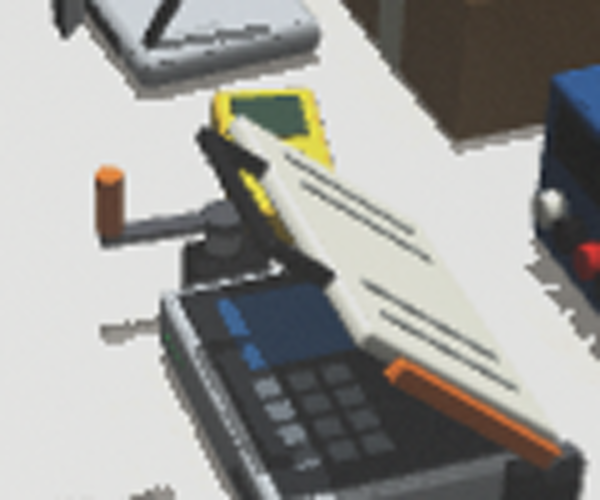

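Run:
```python
from h import *
z=lambda x,y:(280+x/5-.4,120+y/5-.4)
for nm,p,y,h,l in(("tip low right",z(388,378),-.135,.061,(150,-5)),("tip up left",z(402,357),-.121,.061,(150,5)),("lid FR top",z(378,333),-.11,.054,(170,14)),("lid FR bottom",z(365,346),-.11,.054,(170,0)),("lid FL top",z(238,117),.11,.054,(170,14)),("bar R outer",z(325,283),-.055,.054,(215,7))):
    q=onplane("side",p,y); v=np.array([.085-q[0],q[1]-h]); print(nm,q.round(4),"r",np.hypot(*v).round(4),np.hypot(*l)/1e3,"ang",np.degrees(np.arctan2(v[1],v[0])-np.arctan2(l[1],l[0])).round(2))
```

```text
tip low right [-0.0321  0.1647] r 0.1565 0.15008331019803633 ang 43.44
tip up left [-0.0184  0.1646] r 0.1464 0.15008331019803633 ang 43.16
lid FR top [-0.0286  0.1753] r 0.1662 0.17057549648176318 ang 42.18
lid FR bottom [-0.0357  0.168 ] r 0.166 0.17 ang 43.38
lid FL top [-0.0323  0.1738] r 0.1676 0.17057549648176318 ang 40.9
bar R outer [-0.0381  0.1706] r 0.1696 0.21511392330576837 ang 41.59
```

```bash
python3 -c "
from bench import robot
print(robot.close_job())"
```

```text
the job is handed in; nothing more can be done
None
```

The job is handed in: the latch is swung aside and the lid stands released at about 42.8° by bar height, against about 43° for the pointer (camera readings of both scatter by 1–2°); the robot is clear and no unintended contact showed up, at about 13 s.

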